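# Set the filling station's slide to its dial mark free of backlash and clamp it

## Task

The rack slide of the tube filling station has been left past its setting: wind the handwheel by its crank handle anticlockwise, back past the mark, until the slide comes up firmly on the spacer block of its end stop, pressing with about 10 N at the handle and no more than 15 N. From there come forward clockwise until the red line on the dial stands at the yellow index, so that the play of the worn gear is taken up and the slide's pointer stands at the red line of its own scale too. Then swing the red clamp lever clockwise until it is tight; touch neither slide, rack nor dispensing head, and leave the timer, bottle and tube on the bench where they are.

Things in the scene. Friction and masses are not known exactly. Their poses are not given: they have to be found in the camera images.
- station: Manual tube filling station fixed to the worktop: base 130 x 385 mm; right: round grey gear housing with a flat-lying handwheel; left: slide on rails with a green tube rack. Origin on the worktop under the base's middle; x away from the robot (at yaw 0), y along the rails to the left, z up. In this frame, mm: wheel axis (-15, -145), housing 82 in radius, clamp axis (-66, 28).
- dispenser: Column behind the slide with a white dispensing head that reaches over the rack; not to be touched. Origin as the station's; in that frame, mm: head x -37 to 37, y 49 to 71, z 98 to 150; column x 65 to 115, up to 166 high.
- wheel_axis (a point): Point on the handwheel's upright axis at the height of the middle of the crank handle (104 mm above the worktop).
- crank_grip (a point): Middle of the black upright crank handle, 16 mm in diameter, 81 to 127 mm above the worktop (wheel's top 78), 43 mm from the wheel's axis. It revolves on its pin: a gripper holding it need not turn. Seen from above it stands 1.44 rad anticlockwise of the red line about the wheel's axis. Force along its path: 1 N in the play, 2 to 4 N when driving the slide.
- wheel: Handwheel, axis upright: black wheel of 109 mm, under it an aluminium dial of 140 mm with black ticks every 5 degrees and one red line. Clockwise from above drives the slide to the left (+y of the station), 6 mm per rad; anticlockwise back to its stop. After a reversal the wheel turns 0.42 rad lightly before the slide follows. At the start it is 0.4 to 1.5 rad clockwise of the setting.
- red_line (a point): Red line on the dial's upper face, 65.5 mm from the wheel's axis. At the setting it lies under the tip of the index.
- index (a point): Tip of the yellow index blade over the dial's edge on the robot's side, 65.5 mm from the wheel's axis, 59 mm above the worktop. It sits on a set ring round the dial and is set differently each time; it is not to be moved.
- slide: Aluminium slide 104 x 136 mm on the rails, carrying the rack; moved by the handwheel alone, along the station's y, and stays where it is left. Not to be touched. Origin under its middle, 28 mm above the worktop.
- slide_pointer (a point): White line on the black pointer at the slide's front edge, read against the scale beside it; forward is +y of the station.
- scale_line (a point): Red line on the small dark cursor of the white scale, set to agree with the index. At the setting the pointer has the same station y as this line; with the dial set but the play left on the wrong side the pointer stands 2.5 mm too far forward.
- spacer_brass: Brass spacer block 22 x 12 x 16 mm, loose, origin under its middle. This or the steel one lies in the seat of the end stop (station frame: 17, -15 mm), between a steel fence and the slide's lug, with up to 2 mm of slack; the other lies in a pocket (-17, -46 mm), unused.
- spacer_steel: Steel spacer block 22 x 15 x 16 mm, as the brass one. With either, the wheel comes up solid 0.7 to 1.65 rad anticlockwise of the setting; there the handle's force rises by 4 N per mm. Firm is 20 to 100 N at the spacer, 6 to 17 N at the handle: 0.4 mm of the slide's travel, finer than these readings, so it is to be felt.
- rack: Green tube rack 84 x 122 mm with tubes, fixed on the slide, its top about 83 mm above the worktop. Not to be touched.
- clamp (a joint): Angle of the red clamp lever (rad), growing clockwise from above: 0 slack, lever towards pi + 0.5 in the station frame (out of the front, to the right); 1.0 solid, towards pi - 0.5 (out of the front, to the left); tight is over 0.92. 0 to 0.3 at the start. It stays where it is left; swinging it takes about 3 N at 40 mm from its axis.
- clamp_axis (a point): Point on the clamp lever's upright axis, at the height of its ball, 68 mm above the worktop.
- clamp_knob (a point): Centre of the ball, 17 mm in diameter, at the end of the red clamp lever: 58 mm from its axis, 68 mm above the worktop. The lever is a round bar 12 mm thick, rising from 60 mm above the worktop at its axis to the ball; below and on both sides of its outer half the space is free.
- timer: White lab timer 47 x 66 x 57 mm standing to the left, a bystander. Origin under its middle.
- buffer: White bottle with blue cap, 70 mm in diameter, 135 mm high, standing to the left, a bystander. Origin under its middle.
- tube_50: Clear 50 ml tube with blue cap lying to the left, 35 x 114 mm, a bystander. Origin under its middle.

How it is judged:
By the outcome, as a careful person would: the job done as asked, in the order asked, and still so for the second after the job is handed in, with the robot touching nothing.
It also fails if it takes over 72 s, if anything falls off the work surface, if the arm or the gripper's body presses on something with over 40 N, if the wrist force passes 120 N, or if a joint passes its speed limit or range.

## Robot

A 7-joint arm with a two-finger parallel gripper is mounted at the origin on a cart in front of the work surface, level with it; the furniture and walls round the work are solid. World frame = base frame: x ahead of the robot, y to its left, z up, the work surface at z = 0. Lengths are in mm, angles in rad, forces in N, time in s.
With the tool pointing down it reaches from about 400 to 850 mm from the base axis. Payload 4.5 kg.
Tool frame: the origin (TCP) lies at the very end of the fingers, on their centre line; the grasp point (between the pads) lies 19 mm behind it; z points along the fingers, y is the line along which they close (so a half turn about z gives the same grasp; the last joint's range is limited). The gripper opens to 88 mm and grips with 3 to 60 N. Pads are 18 mm wide; open, the fingers measure 123 mm over their backs; the gripper's body (75 mm by 187 mm) begins 45 mm behind the grasp point.
Start: joints at [1.144, 0.689, -0.195, 1.565, 0.157, 0.902, -0.215], TCP at [277.946, -559.821, 238.743] pointing down, gripper open.
Joint ranges: [-3.01, 3.01], [-0.46, 2.08], [-1.47, 1.51], [0.13, 2.56], [-1, 4.14], [0.04, 2.09], [-2.66, 2.66]. Speed limits (rad/s): [2.57, 2.57, 3.14, 3.14, 3.14, 3.14, 3.14].

## Interface

Orientations are given as a rotation vector (axis times angle).
In Python, from rig import manip, camera, calibration, order, silhouettes gives the robot as it stands.
- The arm moves only by the tool servo_tool, never from a script. Its argument "motion" is a list of rows, each an object with "dp": the shift along the world's x, y, z in m, a list of three; "turn": the turn, a rotation vector about the world's x, y, z in degrees, a list of three; "grip": the closure in counts, from 0 (fully open) to 255 (shut). In form: [{"dp": [tx, ty, tz], "turn": [ax, ay, az], "grip": grip}, ...]. A call has exactly 5 rows; each row shifts and turns the commanded pose from where the row before left it; what a row does not reach is not made up. A row lasts 1/10 s, in which the tool goes at most 50 mm and 8.59 degrees, less where a joint would pass 70% of its speed; a pose out of reach is approached as far as the arm can. A call is refused whole if a number of a shift passes 0.05 or a number of a turn 8.59, either way. A call with a gripper value outside its range is refused whole. The fingers move at their own pace and stop on an object; the grip force is fixed at half the most. Time passes only in rows, so rows that do not move let the fingers close, or fill a call up. It gives the time, the measured TCP pose, the force, the opening and the grip force at its end, in the units of the state.
- manip.get_obs(): the state, without advancing time (a new reading comes with each control period).
- camera(name): name is "side" or "top"; returns (picture, depth): 400x640x3 uint8, red, green, blue; 400x640 float32, mm along the optical axis (not along the pixel's ray), 0 where there is no reading.
- calibration(name): a dict with "K" (3x3 intrinsics, pixels), "camera_from_world" (4x4, takes a point from world to camera coordinates). Camera axes: x right, y down, z forward; pixel columns grow to the right and rows downward; lengths in mm; the calibration is good to about 2 mm. A picture is of the moment at which its call begins. calibration takes no time and is no camera call.
- order.close_job(): hands the job in; it is judged then, once.
Trained networks look in the newest picture that a camera, given by its name, has taken for a name from the list of things; names that differ only in an ending like _2 or _b are one class to them, and where a whole thing is asked for, a point or a joint stands for the part that bears it (a point fixed in the world has none). Each returns a list of dicts, best first, with "score" (0 to 1); they miss things now and then, are a little off and sometimes report something else, mostly with a low value. They report only what shows in the picture. A call takes as long as a camera call.
- silhouettes(camera, target): "pixels" (400x640 bool, what is visible of it) and "centre" ([column, row] in pixels, amid what is visible of it).
The state is a dict: "clock": time; "joint_pos": joint angles; "joint_velocities": joint speeds; "joint_torque": joint torques, N m; "eef_pos": TCP position; "ee_rot": TCP orientation; "contact_force": force on the tool from outside, world axes, zero at the start; "wrist_torque": the same for the moment, N m; "grip_width": finger opening in mm; "grasp_force": force on a finger pad.
Only numpy, scipy, OpenCV 4.12 (cv2) and the standard library are available. Lean on these libraries where they do the work, as an engineer would, in place of code of your own. Each camera call takes 0.05 s, during which the arm holds its last target. There are 200 camera calls.

## Working session

There is one attempt and no reset: what is moved stays moved. The work goes in short steps, Python scripts to look and compute and a tool call to move; the robot and the scene stay as the last step left them, time stands still between calls to the robot, and variables do not carry over. Pictures are saved under pics/ and viewed, at most 10 in all, crops included, and the job is handed in when it is done.

Besides the shell and the picture viewer there is one more tool, called after "Emit:" as name([rows], argument=value, ...), one row to a line, values as JSON. servo_tool: Moves the arm, as the interface text tells. Its arguments: {"type":"object","properties":{"motion":{"type":"array"}},"required":["motion"]}

```bash
ls; mkdir -p pics; cat > h.py <<'E'
from rig import manip, camera, calibration, order, silhouettes
import numpy as np, cv2
def ray(name,px):
    c=calibration(name);T=np.array(c["camera_from_world"]);K=np.array(c["K"])
    d=T[:3,:3].T@np.linalg.solve(K,[px[0],px[1],1]);o=-T[:3,:3].T@T[:3,3];return o,d
def at_z(name,px,z):
    o,d=ray(name,px);return o+d*(z-o[2])/d[2]
def proj(name,p):
    c=calibration(name);T=np.array(c["camera_from_world"]);q=np.array(c["K"])@(T[:3,:3]@np.array(p)+T[:3,3]);return q[:2]/q[2]
def sil(cam,t):
    r=silhouettes(cam,t);return r[0] if r else None
E
python3 - <<'E'
from h import *
ims=[]
for n in ("top","side"):
    p,d=camera(n);cv2.imwrite(f"pics/{n}0.png",p[:,:,::-1])
    c=calibration(n);T=np.array(c["camera_from_world"]);print(n,-T[:3,:3].T@T[:3,3],np.array(c["K"])[0,0],proj(n,[550,0,0]))
Z=dict(wheel=78,red_line=59,index=59,crank_grip=104,clamp_knob=68,clamp=64,slide_pointer=30,scale_line=30,slide=50,rack=83,station=10)
for t,z in Z.items():
  for n in ("top","side"):
    s=sil(n,t)
    if s: print(t,n,round(s["score"],2),np.round(s["centre"],1),s["pixels"].sum(),at_z(n,s["centre"],z).round(1))
print(manip.get_obs())
E
```

```text
pics
top [ 393.85109273   83.60502066 1433.3739123 ] 520.595669178824 [345.94119359 188.1316028 ]
side [ 21.89242409 987.07853856 489.68298432] 408.3606211953488 [316.8608034  219.89679071]
wheel top 0.84 [379.3 192.9] 2131 [528.5 -82.3  78. ]
wheel side 0.74 [339.4 193.8] 819 [501.7 -47.1  78. ]
red_line top 0.93 [382.5 193.8] 2221 [527.9 -93.   59. ]
red_line side 0.75 [339.6 196.4] 851 [513.2 -74.1  59. ]
index top 0.59 [381.2 217.7] 483 [464.7 -88.5  59. ]
index side 0.47 [334.5 201.9] 263 [505.7 -24.   59. ]
crank_grip top 0.51 [389.  207.5] 26 [ 488.3 -103.2  104. ]
clamp_knob top 0.72 [321.7 213. ] 166 [477.3  68.2  68. ]
clamp_knob side 0.47 [326.9 215.7] 159 [467.4  98.8  68. ]
clamp top 0.61 [317.4 213.5] 151 [476.3  79.5  64. ]
clamp side 0.7 [329.4 215.4] 175 [466.9  85.   64. ]
slide_pointer top 0.93 [297.2 182.7] 1723 [562.3 133.8  30. ]
slide_pointer side 0.86 [287.8 217.3] 1498 [596.6  88.   30. ]
slide top 0.63 [294.9 182.9] 1718 [559.4 139.2  50. ]
slide side 0.73 [290.5 218.1] 1424 [562.5 127.9  50. ]
rack top 0.82 [297.1 179.1] 1286 [565.4 132.1  83. ]
rack side 0
[... 179 characters left out ...]
os': array([ 1.14378401,  0.68912132, -0.19458933,  1.56527755,  0.15730441,
        0.90247017, -0.21507454]), 'joint_velocities': array([ 0.00037751, -0.00126965, -0.001007  ,  0.00017297, -0.00124716,
        0.00067833, -0.00017776]), 'joint_torque': array([-5.83029168e-05, -5.27493525e+01, -1.26683548e+00, -1.53748262e+01,
       -5.18156087e-02, -6.57916644e-04,  6.90831234e-05]), 'eef_pos': array([ 277.9604339 , -559.83575961,  238.7351306 ]), 'ee_rot': array([3.05845974e+00, 7.17492325e-01, 5.50765992e-05]), 'contact_force': array([0.62339523, 0.4700406 , 0.14574857]), 'wrist_torque': array([ 0.06020018,  0.02302606, -0.01492482]), 'grasp_force': 0.0, 'grip_width': 88.37858186203316}
```

```bash
python3 - <<'E'
import cv2
p=cv2.imread("pics/top0.png")[130:260,235:435];cv2.imwrite("pics/t0c.png",cv2.resize(p,None,fx=4,fy=4,interpolation=cv2.INTER_CUBIC))
p=cv2.imread("pics/side0.png")[150:270,230:400];cv2.imwrite("pics/s0c.png",cv2.resize(p,None,fx=4,fy=4,interpolation=cv2.INTER_CUBIC))
E
```

```text
(no output)
```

View pics/t0c.png

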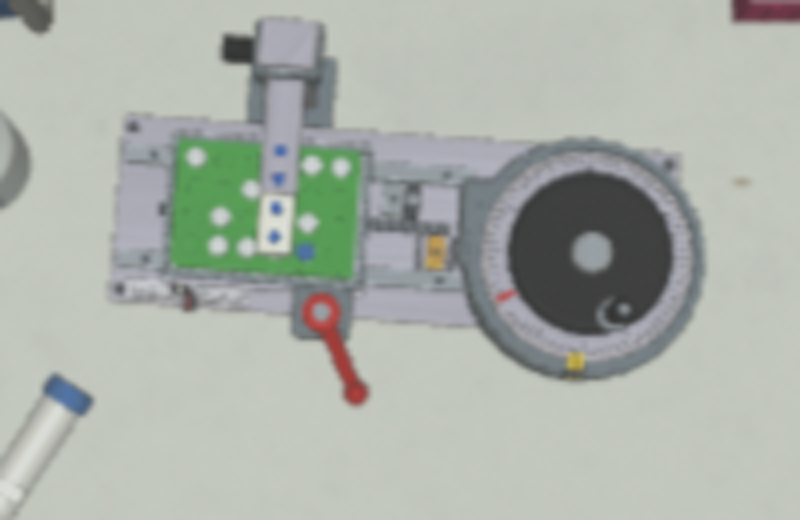

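View pics/s0c.png

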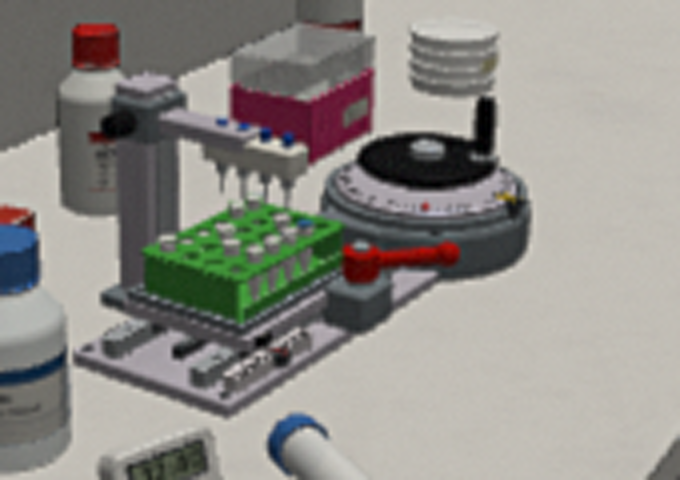

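```bash
cat >> h.py <<'E'
def blobs(p,lo,hi,roi):  # HSV mask centroid list in roi (x0,y0,x1,y1)
    h=cv2.cvtColor(p,cv2.COLOR_RGB2HSV).astype(int);m=np.zeros(h.shape[:2],np.uint8)
    x0,y0,x1,y1=roi;a=h[y0:y1,x0:x1]
    ok=(a[...,1]>=lo[1])&(a[...,2]>=lo[2])&(a[...,2]<=hi[2])&(a[...,1]<=hi[1])
    hh=a[...,0];ok&=((hh>=lo[0])&(hh<=hi[0])) if lo[0]<=hi[0] else ((hh>=lo[0])|(hh<=hi[0]))
    m[y0:y1,x0:x1]=ok
    n,l,s,c=cv2.connectedComponentsWithStats(m)
    return [(s[i,4],c[i],s[i,:4]) for i in range(1,n) if s[i,4]>=2]
def cw(p,roi,w): # weighted centroid, w: function rgb float->weight
    x0,y0,x1,y1=roi;a=p[y0:y1,x0:x1].astype(float);W=np.clip(w(a),0,None);yy,xx=np.mgrid[y0:y1,x0:x1]
    return np.array([(W*xx).sum(),(W*yy).sum()])/W.sum()
red=lambda a:a[...,0]-np.maximum(a[...,1],a[...,2])-25
yel=lambda a:np.minimum(a[...,0],a[...,1])-a[...,2]-35
E
python3 - <<'E'
from h import *
p=cv2.imread("pics/top0.png")[:,:,::-1].copy()
print("red",[(int(a),c.round(1),b) for a,c,b in blobs(p,(170,90,60),(8,255,255),(235,130,435,260))])
print("yel",[(int(a),c.round(1),b) for a,c,b in blobs(p,(18,100,60),(35,255,255),(235,130,435,260))])
d=blobs(p,(0,0,0),(180,255,85),(350,160,415,230));print("dark",[(int(a),c.round(1),b) for a,c,b in d])
# wheel ellipse
g=cv2.cvtColor(p,cv2.COLOR_RGB2GRAY);m=np.zeros_like(g);m[165:222,355:408]=(g[165:222,355:408]<100)
cs=max(cv2.findContours(m,cv2.RETR_EXTERNAL,cv2.CHAIN_APPROX_NONE)[0],key=len);e=cv2.fitEllipse(cs);print("wheel ell",e)
ax=at_z("top",e[0],76);print("axis from wheel",ax)
r=cw(p,(357,198,366,210),red);y=cw(p,(372,214,386,228),yel);print(r,y,at_z("top",r,59),at_z("top",y,59))
for n,q in (("red",r),("idx",y)):
    v=at_z("top",q,59)-ax;print(n,np.hypot(*v[:2]),np.degrees(np.arctan2(v[1],v[0])))
s=cv2.imread("pics/side0.png")[:,:,::-1].copy()
print("sred",[(int(a),c.round(1),b) for a,c,b in blobs(s,(170,90,60),(8,255,255),(290,180,370,250))])
print("syel",[(int(a),c.round(1),b) for a,c,b in blobs(s,(18,100,60),(35,255,255),(290,180,370,250))])
cv2.imwrite("pics/full.png",np.vstack([p[:,:,::-1][::1],])) 
E
```

```text
red [(66, array([426.3, 132.3]), array([419, 130,  16,   5], dtype=int32)), (131, array([318.3, 215.9]), array([311, 203,  16,  28], dtype=int32)), (4, array([361. , 203.5]), array([360, 203,   3,   2], dtype=int32))]
yel [(26, array([343.3, 192.5]), array([342, 189,   4,   8], dtype=int32)), (14, array([378.5, 220. ]), array([377, 218,   4,   5], dtype=int32))]
dark [(1142, array([382. , 192.5]), array([362, 173,  41,  41], dtype=int32))]
wheel ell ((381.8984375, 192.58387756347656), (38.62948989868164, 40.32905578613281), 81.83045959472656)
axis from wheel [529.49382145 -89.33914611  76.        ]
[360.79256966 203.55727554] [378.44694534 219.84726688] [502.33823826 -35.34435107  59.        ] [459.05799967 -81.21379584  59.        ]
red 60.43892445656663 116.69917886653701
idx 70.90293581558669 173.41954843196834
sred [(3, array([294., 180.]), array([293, 180,   3,   1], dtype=int32)), (31, array([303.4, 183.6]), array([297, 180,  13,  11], dtype=int32)), (8, array([315.9, 181.1]), array([313, 180,   7,   4], dtype=int32)), (15, array([316.7, 184.3]), array([310, 180,  13,   9], dtype=int32)), (2, array([336. , 201.5]), array([336, 201,   1,   2], dtype=int32)), (174, array([328.1, 214.5]), array([316, 210,  29,  11], dtype=int32)), (4, array([300.2, 237.2]), array([299, 237,   3,   2], dtype=int32))]
syel [(7, array([356.3, 199. ]), array([354, 198,   5,   3], dtype=int32))]
```

View pics/top0.png

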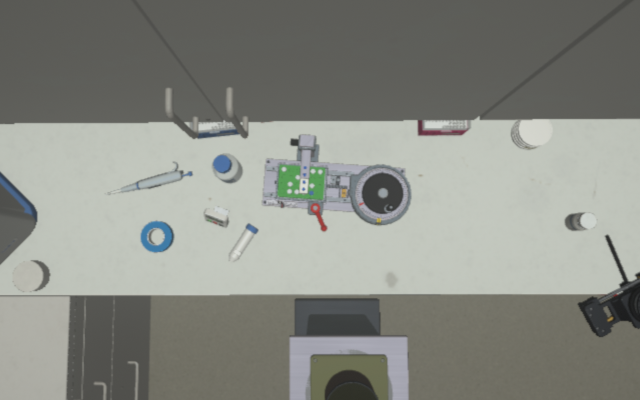

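Emit:
servo_tool([
  {"dp": [0.018,0.04,0],"turn": [0,0,-6],"grip": 0},
  {"dp": [0.018,0.04,0],"turn": [0,0,-6],"grip": 0},
  {"dp": [0.018,0.04,0],"turn": [0,0,-6],"grip": 0},
  {"dp": [0.018,0.04,0],"turn": [0,0,-6],"grip": 0},
  {"dp": [0.018,0.04,0],"turn": [0,0,-6],"grip": 0},
])

```text
clock: 1.7
eef_pos: [368.6, -358.3, 238.9]
ee_rot: [3.14, -0.106, 0.001]
contact_force: [0.8, 1.4, 0.9]
grip_width: 88.3
grasp_force: 0.0
```

Emit:
servo_tool([
  {"dp": [0.018,0.04,0],"turn": [0,0,-4],"grip": 0},
  {"dp": [0.018,0.04,0],"turn": [0,0,-4],"grip": 0},
  {"dp": [0.018,0.04,0],"turn": [0,0,-4],"grip": 0},
  {"dp": [0.018,0.04,0],"turn": [0,0,-4],"grip": 0},
  {"dp": [0.018,0.04,0],"turn": [0,0,-4],"grip": 0},
])

```text
clock: 2.2
eef_pos: [458.7, -158.1, 239.0]
ee_rot: [3.074, -0.647, 0.001]
contact_force: [0.2, 0.1, -0.1]
grip_width: 88.3
grasp_force: 0.0
```

Emit:
servo_tool([
  {"dp": [0.01,0.018,-0.02],"turn": [0,0,0],"grip": 0},
  {"dp": [0.01,0.018,-0.02],"turn": [0,0,0],"grip": 0},
  {"dp": [0.01,0.0186,-0.025],"turn": [0,0,0],"grip": 0},
  {"dp": [0,0,-0.02],"turn": [0,0,0],"grip": 0},
  {"dp": [0,0,0],"turn": [0,0,0],"grip": 0},
])

```text
clock: 2.7
eef_pos: [486.8, -104.1, 151.8]
ee_rot: [-3.076, 0.64, 0.007]
contact_force: [-0.6, 0.5, -0.3]
grip_width: 88.1
grasp_force: 0.0
```

```bash
python3 - <<'E'
from h import *
s,_=camera("side");t,_=camera("top");o=manip.get_obs()
print(o["eef_pos"],o["contact_force"])
a=s[140:240,290:410];b=t[150:250,320:440]
cv2.imwrite("pics/v2.png",np.hstack([cv2.resize(x,None,fx=3.3,fy=5,interpolation=3) if 0 else cv2.resize(x,(400,333),interpolation=cv2.INTER_CUBIC) for x in (a,b)])[:,:,::-1])
for z in (88,127):print(z,proj("side",[489,-103.4,z]),proj("side",[o["eef_pos"][0],o["eef_pos"][1],z]))
E
```

```text
[ 487.8537543  -105.6815483   153.99737518] [-0.12528051  0.02525898  0.02558462]
88 [351.33967637 186.16161106] [351.9894372  186.02343184]
127 [352.04198516 173.93397121] [352.6983839  173.80775817]
```

View pics/v2.png

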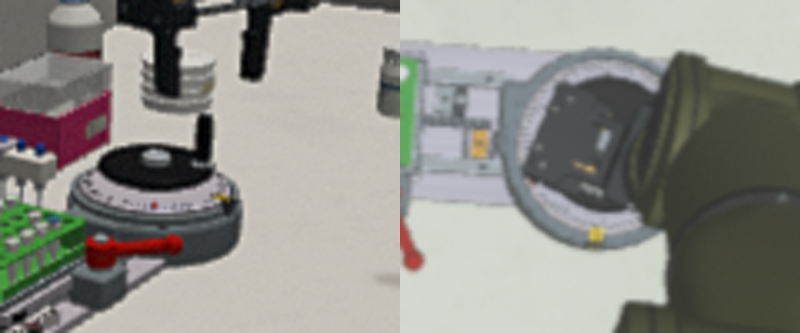

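Emit:
servo_tool([
  {"dp": [0.001,0.002,-0.02],"turn": [0,0,0],"grip": 0},
  {"dp": [0,0,-0.02],"turn": [0,0,0],"grip": 0},
  {"dp": [0,0,-0.02],"turn": [0,0,0],"grip": 0},
  {"dp": [0,0,-0.006],"turn": [0,0,0],"grip": 0},
  {"dp": [0,0,0],"turn": [0,0,0],"grip": 0},
])

```text
clock: 3.3
eef_pos: [489.0, -103.8, 88.1]
ee_rot: [3.075, -0.644, 0.0]
contact_force: [-0.8, 0.2, 0.7]
grip_width: 87.9
grasp_force: 0.0
```

Emit:
servo_tool([
  {"dp": [0,0,0],"turn": [0,0,0],"grip": 230},
  {"dp": [0,0,0],"turn": [0,0,0],"grip": 230},
  {"dp": [0,0,0],"turn": [0,0,0],"grip": 230},
  {"dp": [0,0,0],"turn": [0,0,0],"grip": 230},
  {"dp": [0,0,0],"turn": [0,0,0],"grip": 230},
])

```text
clock: 3.8
eef_pos: [489.1, -103.2, 88.0]
ee_rot: [3.075, -0.642, 0.001]
contact_force: [0.7, -0.3, -0.6]
grip_width: 50.2
grasp_force: 0.0
```

Emit:
servo_tool([
  {"dp": [0,0,0],"turn": [0,0,0],"grip": 230},
  {"dp": [0,0,0],"turn": [0,0,0],"grip": 230},
  {"dp": [0,0,0],"turn": [0,0,0],"grip": 230},
  {"dp": [0,0,0],"turn": [0,0,0],"grip": 230},
  {"dp": [0,0,0],"turn": [0,0,0],"grip": 230},
])

```text
clock: 4.3
eef_pos: [489.1, -103.1, 87.7]
ee_rot: [-3.075, 0.642, -0.0]
contact_force: [-0.6, 0.0, 0.1]
grip_width: 15.7
grasp_force: 30.0
```

```bash
cat >> h.py <<'E'
def arc(c,a0,a1,n=5,r=43):
    a=np.radians(np.linspace(a0,a1,n+1));P=np.c_[c[0]+r*np.cos(a),c[1]+r*np.sin(a)]
    print((np.diff(P,axis=0)/1000).round(4).tolist())
E
python3 -c "
from h import *
for a in (198.9,238.9,278.9): arc((529.5,-89.3),a,a+40)"
```

```text
[[0.0023, -0.0055], [0.0031, -0.0051], [0.0038, -0.0047], [0.0044, -0.0041], [0.0049, -0.0034]]
[[0.0053, -0.0027], [0.0057, -0.002], [0.0059, -0.0012], [0.006, -0.0003], [0.006, 0.0005]]
[[0.0058, 0.0013], [0.0056, 0.0021], [0.0053, 0.0029], [0.0048, 0.0036], [0.0042, 0.0042]]
```

Emit:
servo_tool([
  {"dp": [0.0023,-0.0055,0],"turn": [0,0,0],"grip": 230},
  {"dp": [0.0031,-0.0051,0],"turn": [0,0,0],"grip": 230},
  {"dp": [0.0038,-0.0047,0],"turn": [0,0,0],"grip": 230},
  {"dp": [0.0044,-0.0041,0],"turn": [0,0,0],"grip": 230},
  {"dp": [0.0049,-0.0034,0],"turn": [0,0,0],"grip": 230},
])

```text
clock: 4.8
eef_pos: [507.0, -125.9, 87.6]
ee_rot: [-3.075, 0.642, 0.003]
contact_force: [-2.3, 4.0, 1.5]
grip_width: 15.6
grasp_force: 30.0
```

Emit:
servo_tool([
  {"dp": [0.0053,-0.0027,0],"turn": [0,0,0],"grip": 230},
  {"dp": [0.0057,-0.002,0],"turn": [0,0,0],"grip": 230},
  {"dp": [0.0059,-0.0012,0],"turn": [0,0,0],"grip": 230},
  {"dp": [0.006,-0.0003,0],"turn": [0,0,0],"grip": 230},
  {"dp": [0.006,0.0005,0],"turn": [0,0,0],"grip": 230},
])

```text
clock: 5.3
eef_pos: [536.1, -132.0, 87.6]
ee_rot: [3.074, -0.643, -0.002]
contact_force: [-3.6, 2.1, 0.2]
grip_width: 15.2
grasp_force: 30.0
```

Emit:
servo_tool([
  {"dp": [0.0023,0.0004,0],"turn": [0,0,0],"grip": 230},
  {"dp": [0.0022,0.0006,0],"turn": [0,0,0],"grip": 230},
  {"dp": [0.0022,0.0007,0],"turn": [0,0,0],"grip": 230},
  {"dp": [0.0021,0.0008,0],"turn": [0,0,0],"grip": 230},
  {"dp": [0.002,0.0009,0],"turn": [0,0,0],"grip": 230},
])

```text
clock: 5.8
eef_pos: [547.1, -128.8, 87.7]
ee_rot: [3.074, -0.643, -0.0]
contact_force: [-4.0, 0.7, -1.2]
grip_width: 15.4
grasp_force: 30.0
```

```bash
python3 -c "
from h import *
for a in (294,297.5,301,304.5,308,311.5,315,318.5,322,325.5,329,332.5,336,339.5,343,346.5): arc((529.5,-89.3),a,a+3.5,1)
o=manip.get_obs();print(o['eef_pos'],o['contact_force'])
from h import *
t,_=camera('top');s,_=camera('side')
cv2.imwrite('pics/t3.png',t[:,:,::-1]);cv2.imwrite('pics/s3.png',s[:,:,::-1])
a=cv2.imread('pics/top0.png')[165:225,280:360];b=t[165:225,280:360][:,:,::-1]
cv2.imwrite('pics/v3.png',np.vstack([cv2.resize(x,(400,300),interpolation=cv2.INTER_CUBIC) for x in (a,b)]))
"
```

```text
[[0.0024, 0.0011]]
[[0.0023, 0.0013]]
[[0.0022, 0.0014]]
[[0.0021, 0.0016]]
[[0.002, 0.0017]]
[[0.0019, 0.0018]]
[[0.0018, 0.0019]]
[[0.0017, 0.002]]
[[0.0016, 0.0021]]
[[0.0014, 0.0022]]
[[0.0013, 0.0023]]
[[0.0011, 0.0024]]
[[0.001, 0.0024]]
[[0.0008, 0.0025]]
[[0.0007, 0.0025]]
[[0.0005, 0.0026]]
[ 547.08314251 -128.76174282   87.71962315] [-3.97917031  0.65320982 -1.17936552]
```

View pics/v3.png

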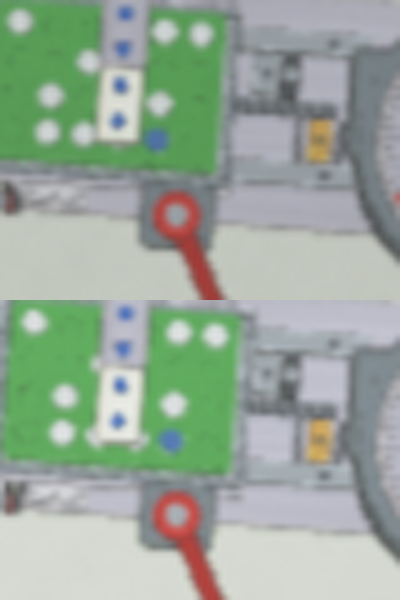

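Emit:
servo_tool([
  {"dp": [0.0008,0.0004,0],"turn": [0,0,0],"grip": 230},
  {"dp": [0.0008,0.0004,0],"turn": [0,0,0],"grip": 230},
  {"dp": [0.0008,0.0003,0],"turn": [0,0,0],"grip": 230},
  {"dp": [0,0,0],"turn": [0,0,0],"grip": 230},
  {"dp": [0,0,0],"turn": [0,0,0],"grip": 230},
])

```text
clock: 6.4
eef_pos: [549.7, -127.4, 87.8]
ee_rot: [3.075, -0.642, 0.001]
contact_force: [-3.0, -0.5, -0.6]
grip_width: 15.8
grasp_force: 30.0
```

Emit:
servo_tool([
  {"dp": [0.0008,0.0004,0],"turn": [0,0,0],"grip": 230},
  {"dp": [0.0008,0.0004,0],"turn": [0,0,0],"grip": 230},
  {"dp": [0.0007,0.0005,0],"turn": [0,0,0],"grip": 230},
  {"dp": [0,0,0],"turn": [0,0,0],"grip": 230},
  {"dp": [0,0,0],"turn": [0,0,0],"grip": 230},
])

```text
clock: 6.9
eef_pos: [552.2, -126.0, 87.8]
ee_rot: [3.075, -0.642, 0.001]
contact_force: [-2.3, -1.4, -1.9]
grip_width: 15.3
grasp_force: 30.0
```

Emit:
servo_tool([
  {"dp": [0.0007,0.0005,0],"turn": [0,0,0],"grip": 230},
  {"dp": [0.0007,0.0005,0],"turn": [0,0,0],"grip": 230},
  {"dp": [0.0007,0.0005,0],"turn": [0,0,0],"grip": 230},
  {"dp": [0,0,0],"turn": [0,0,0],"grip": 230},
  {"dp": [0,0,0],"turn": [0,0,0],"grip": 230},
])

```text
clock: 7.4
eef_pos: [554.3, -124.5, 87.8]
ee_rot: [3.075, -0.642, 0.001]
contact_force: [-2.5, -1.0, -0.8]
grip_width: 15.3
grasp_force: 30.0
```

Emit:
servo_tool([
  {"dp": [0.0007,0.0005,0],"turn": [0,0,0],"grip": 230},
  {"dp": [0.0007,0.0005,0],"turn": [0,0,0],"grip": 230},
  {"dp": [0.0007,0.0006,0],"turn": [0,0,0],"grip": 230},
  {"dp": [0,0,0],"turn": [0,0,0],"grip": 230},
  {"dp": [0,0,0],"turn": [0,0,0],"grip": 230},
])

```text
clock: 7.9
eef_pos: [556.5, -122.9, 87.8]
ee_rot: [3.075, -0.642, 0.001]
contact_force: [-1.2, -1.9, 0.6]
grip_width: 15.4
grasp_force: 30.0
```

Emit:
servo_tool([
  {"dp": [0.0007,0.0006,0],"turn": [0,0,0],"grip": 230},
  {"dp": [0.0007,0.0006,0],"turn": [0,0,0],"grip": 230},
  {"dp": [0.0006,0.0006,0],"turn": [0,0,0],"grip": 230},
  {"dp": [0,0,0],"turn": [0,0,0],"grip": 230},
  {"dp": [0,0,0],"turn": [0,0,0],"grip": 230},
])

```text
clock: 8.4
eef_pos: [558.4, -121.1, 87.8]
ee_rot: [3.075, -0.642, 0.001]
contact_force: [-0.8, -3.2, 1.5]
grip_width: 15.1
grasp_force: 30.0
```

Emit:
servo_tool([
  {"dp": [0.0006,0.0006,0],"turn": [0,0,0],"grip": 230},
  {"dp": [0.0006,0.0006,0],"turn": [0,0,0],"grip": 230},
  {"dp": [0.0006,0.0006,0],"turn": [0,0,0],"grip": 230},
  {"dp": [0,0,0],"turn": [0,0,0],"grip": 230},
  {"dp": [0,0,0],"turn": [0,0,0],"grip": 230},
])

```text
clock: 8.9
eef_pos: [559.2, -120.4, 87.8]
ee_rot: [3.073, -0.644, -0.001]
contact_force: [-2.3, -5.2, 2.3]
grip_width: 15.4
grasp_force: 30.0
```

Emit:
servo_tool([
  {"dp": [0.0005,0.0005,0],"turn": [0,0,0],"grip": 230},
  {"dp": [0.0005,0.0005,0],"turn": [0,0,0],"grip": 230},
  {"dp": [0.0004,0.0004,0],"turn": [0,0,0],"grip": 230},
  {"dp": [0,0,0],"turn": [0,0,0],"grip": 230},
  {"dp": [0,0,0],"turn": [0,0,0],"grip": 230},
])

```text
clock: 9.4
eef_pos: [559.8, -119.9, 87.7]
ee_rot: [3.072, -0.645, -0.003]
contact_force: [-3.3, -6.5, 2.7]
grip_width: 15.7
grasp_force: 30.0
```

Emit:
servo_tool([
  {"dp": [0.0007,0.0006,0],"turn": [0,0,0],"grip": 230},
  {"dp": [0.0007,0.0006,0],"turn": [0,0,0],"grip": 230},
  {"dp": [0.0006,0.0005,0],"turn": [0,0,0],"grip": 230},
  {"dp": [0,0,0],"turn": [0,0,0],"grip": 230},
  {"dp": [0,0,0],"turn": [0,0,0],"grip": 230},
])

```text
clock: 9.9
eef_pos: [560.6, -119.3, 87.7]
ee_rot: [3.07, -0.646, -0.006]
contact_force: [-5.4, -8.7, 3.7]
grip_width: 15.9
grasp_force: 30.1
```

```bash
python3 - <<'E'
from h import *
F=[];E=[]
for i in range(4):
    t,_=camera("top");o=manip.get_obs();F.append(o["contact_force"]);E.append(o["eef_pos"])
F=np.mean(F,0);e=np.mean(E,0);v=e-[529.5,-89.3,0];r=v[:2]/np.hypot(*v[:2]);tt=np.array([-r[1],r[0]])
print(e,np.hypot(*v[:2]),np.degrees(np.arctan2(v[1],v[0])),F,F[:2]@tt,F[:2]@r)
cv2.imwrite("pics/t4.png",t[:,:,::-1]);s,_=camera("side");cv2.imwrite("pics/s4.png",s[:,:,::-1])
print("red",[(int(a),c.round(1),b) for a,c,b in blobs(t,(170,90,60),(8,255,255),(235,130,435,260))])
E
```

```text
[ 560.61973313 -119.26163271   87.66357124] 43.19881045521882 -43.9138043044727 [-5.24166846 -8.42930716  3.35732048] -9.707830608420053 2.0703459357440392
red [(67, array([426.3, 132.3]), array([419, 130,  16,   5], dtype=int32)), (134, array([318.4, 215.9]), array([311, 203,  16,  28], dtype=int32))]
```

```bash
python3 -c "
from h import *
arc((529.5,-89.3),321.5,291,5); arc((529.5,-89.3),291,266,5)"
```

```text
[[-0.003, -0.0034], [-0.0034, -0.0031], [-0.0037, -0.0027], [-0.004, -0.0023], [-0.0042, -0.0019]]
[[-0.0036, -0.0012], [-0.0036, -0.0009], [-0.0037, -0.0006], [-0.0037, -0.0002], [-0.0037, 0.0001]]
```

Emit:
servo_tool([
  {"dp": [-0.003,-0.0034,0],"turn": [0,0,0],"grip": 230},
  {"dp": [-0.0034,-0.0031,0],"turn": [0,0,0],"grip": 230},
  {"dp": [-0.0037,-0.0027,0],"turn": [0,0,0],"grip": 230},
  {"dp": [-0.004,-0.0023,0],"turn": [0,0,0],"grip": 230},
  {"dp": [-0.0042,-0.0019,0],"turn": [0,0,0],"grip": 230},
])

```text
clock: 10.65
eef_pos: [545.6, -129.0, 87.9]
ee_rot: [-3.075, 0.641, -0.002]
contact_force: [1.9, -0.1, 0.5]
grip_width: 15.3
grasp_force: 30.0
```

Emit:
servo_tool([
  {"dp": [-0.0036,-0.0012,0],"turn": [0,0,0],"grip": 230},
  {"dp": [-0.0036,-0.0009,0],"turn": [0,0,0],"grip": 230},
  {"dp": [-0.0037,-0.0006,0],"turn": [0,0,0],"grip": 230},
  {"dp": [-0.0037,-0.0002,0],"turn": [0,0,0],"grip": 230},
  {"dp": [0,0,0],"turn": [0,0,0],"grip": 230},
])

```text
clock: 11.15
eef_pos: [529.6, -132.2, 87.7]
ee_rot: [-3.075, 0.642, 0.002]
contact_force: [1.9, 0.9, 0.4]
grip_width: 15.3
grasp_force: 30.0
```

```bash
cat > look.py <<'E'
from h import *
import sys
tag=sys.argv[1];E=[];F=[];T=[];S=[]
for i in range(4):
    t,_=camera("top");T.append(t.astype(float));o=manip.get_obs();E.append(o["eef_pos"]);F.append(o["contact_force"])
for i in range(3): S.append(camera("side")[0].astype(float))
t=np.mean(T,0);s=np.mean(S,0);cv2.imwrite(f"pics/t{tag}.png",t[:,:,::-1]);cv2.imwrite(f"pics/s{tag}.png",s[:,:,::-1])
F=np.mean(F,0);e=np.mean(E,0);v=e-[529.5,-89.3,0];r=v[:2]/np.hypot(*v[:2]);tt=np.array([-r[1],r[0]])
print(o["clock"],e.round(2),"r",np.hypot(*v[:2]).round(2),"ang",np.degrees(np.arctan2(v[1],v[0])).round(2)%360,F.round(1),"Ft",(F[:2]@tt).round(1),"Fr",(F[:2]@r).round(1))
t8=t.astype(np.uint8);s8=s.astype(np.uint8)
print("red",[(int(a),c.round(2)) for a,c,b in blobs(t8,(165,50,60),(10,255,255),(355,190,408,226))])
y=cw(t,(372,214,386,228),yel);print("yel",y)
print("sred",[(int(a),c.round(2)) for a,c,b in blobs(s8,(165,60,60),(10,255,255),(330,194,375,210))],"syel",[(int(a),c.round(2)) for a,c,b in blobs(s8,(18,80,60),(38,255,255),(330,190,375,215))])
A=cv2.resize(t8[195:231,355:403],(640,480),interpolation=cv2.INTER_CUBIC)
B=cv2.resize(s8[190:214,333:381],(640,320),interpolation=cv2.INTER_CUBIC)
cv2.imwrite(f"pics/c{tag}.png",cv2.resize(np.vstack([A,B])[:,:,::-1],(480,600)))
E
python3 look.py 5
```

```text
11.35 [ 529.73 -132.26   87.69] r 42.96 ang 270.3 [1.3 0.9 1.2] Ft 1.3 Fr -0.9
red [(12, array([384.75, 216.25]))]
yel [378.44142125 219.86683739]
sred [(4, array([355.5, 197. ]))] syel [(9, array([355.89, 198.78]))][ WARN:0@6.044] global loadsave.cpp:1063 imwrite_ Unsupported depth image for selected encoder is fallbacked to CV_8U.
```

View pics/c5.png

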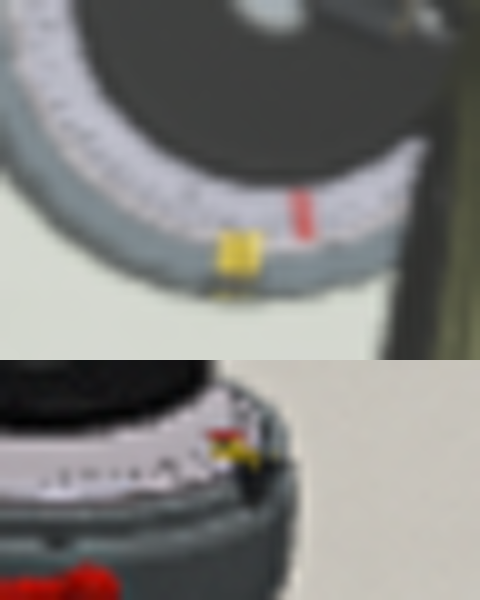

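```bash
cat > ang.py <<'E'
from h import *
import sys
t=cv2.imread(f"pics/t{sys.argv[1]}.png")[:,:,::-1].astype(float)
r=cw(t,tuple(map(int,sys.argv[2:6])),red);y=cw(t,(372,214,385,226),yel);print(r,y)
for c in ((529.5,-89.3),(528.5,-90.3),(530,-88.5)):
  f=lambda q:(lambda v:(np.hypot(*v[:2]).round(1),np.degrees(np.arctan2(v[1],v[0])).round(2)%360))(at_z("top",q,59)[:2]-c)
  a,b=f(r),f(y);print(c,a,b,"diff",a[1]-b[1])
E
python3 ang.py 5 380 210 390 223
python3 -c "
from h import *
arc((529.5,-89.3),270.3,260.3,5)"
```

```text
[384.79032258 216.1827957 ] [378.43790013 219.86683739]
(529.5, -89.3) (np.float64(61.5), np.float64(188.19)) (np.float64(71.0), np.float64(173.44)) diff 14.75
(528.5, -90.3) (np.float64(60.4), np.float64(187.38)) (np.float64(70.1), np.float64(172.53)) diff 14.849999999999994
(530, -88.5) (np.float64(62.1), np.float64(188.85)) (np.float64(71.4), np.float64(174.12)) diff 14.72999999999999
[[-0.0015, 0.0], [-0.0015, 0.0001], [-0.0015, 0.0001], [-0.0015, 0.0002], [-0.0015, 0.0002]]
```

Emit:
servo_tool([
  {"dp": [-0.0018,0.0,0],"turn": [0,0,0],"grip": 230},
  {"dp": [-0.0018,0.0001,0],"turn": [0,0,0],"grip": 230},
  {"dp": [-0.0017,0.0002,0],"turn": [0,0,0],"grip": 230},
  {"dp": [-0.0017,0.0003,0],"turn": [0,0,0],"grip": 230},
  {"dp": [-0.0014,0.0003,0],"turn": [0,0,0],"grip": 230},
])

```text
clock: 12.0
eef_pos: [522.0, -131.5, 87.8]
ee_rot: [3.075, -0.642, 0.001]
contact_force: [3.4, 1.8, -1.0]
grip_width: 15.4
grasp_force: 30.0
```

```bash
python3 look.py 6 2>/dev/null; python3 ang.py 6 377 210 387 219
```

```text
12.2 [ 521.69 -131.48   87.73] r 42.9 ang 259.51 [ 2.2  1.5 -0.8] Ft 1.9 Fr -1.9
red [(9, array([380.56, 215.78]))]
yel [378.46613924 219.82816456]
sred [(2, array([352.5, 198. ]))] syel [(8, array([356.12, 198.88]))]
[380.64576803 215.96238245] [378.46768061 219.82636248]
(529.5, -89.3) (np.float64(60.3), np.float64(177.97)) (np.float64(70.8), np.float64(173.49)) diff 4.47999999999999
(528.5, -90.3) (np.float64(59.3), np.float64(176.97)) (np.float64(70.0), np.float64(172.58)) diff 4.389999999999986
(530, -88.5) (np.float64(60.7), np.float64(178.74)) (np.float64(71.3), np.float64(174.18)) diff 4.560000000000002
```

Emit:
servo_tool([
  {"dp": [-0.0008,0.0002,0],"turn": [0,0,0],"grip": 230},
  {"dp": [-0.0008,0.0002,0],"turn": [0,0,0],"grip": 230},
  {"dp": [-0.0008,0.0002,0],"turn": [0,0,0],"grip": 230},
  {"dp": [-0.0002,0,0],"turn": [0,0,0],"grip": 230},
  {"dp": [0,0,0],"turn": [0,0,0],"grip": 230},
])

```text
clock: 12.85
eef_pos: [519.4, -130.9, 87.8]
ee_rot: [3.075, -0.642, 0.0]
contact_force: [3.3, 0.3, -0.5]
grip_width: 15.3
grasp_force: 30.0
```

```bash
python3 look.py 7 2>/dev/null; python3 ang.py 7 375 210 386 218; python3 - <<'E'
from h import *
t=cv2.imread("pics/t7.png");s=cv2.imread("pics/s7.png")
A=cv2.resize(t[205:229,364:396],(400,300),interpolation=2);B=cv2.resize(t[192:216,272:304],(400,300),interpolation=2)
C=cv2.resize(s[186:210,337:369],(400,300),interpolation=2);D=cv2.resize(s[224:248,284:316],(400,300),interpolation=2)
cv2.imwrite("pics/v7.png",np.vstack([np.hstack([A,B]),np.hstack([C,D])]))
E
```

```text
13.05 [ 519.35 -130.94   87.75] r 42.86 ang 256.3 [ 3.1  0.8 -1.1] Ft 2.8 Fr -1.6
red [(9, array([379.33, 215.67]))]
yel [378.47218826 219.77292176]
sred [(3, array([352.67, 198.33]))] syel [(8, array([356.  , 198.88]))]
[379.32051282 215.82692308] [378.47066015 219.77261614]
(529.5, -89.3) (np.float64(60.1), np.float64(174.64)) (np.float64(70.7), np.float64(173.49)) diff 1.1499999999999773
(528.5, -90.3) (np.float64(59.2), np.float64(173.59)) (np.float64(69.8), np.float64(172.58)) diff 1.009999999999991
(530, -88.5) (np.float64(60.5), np.float64(175.44)) (np.float64(71.1), np.float64(174.17)) diff 1.2700000000000102
```

View pics/v7.png

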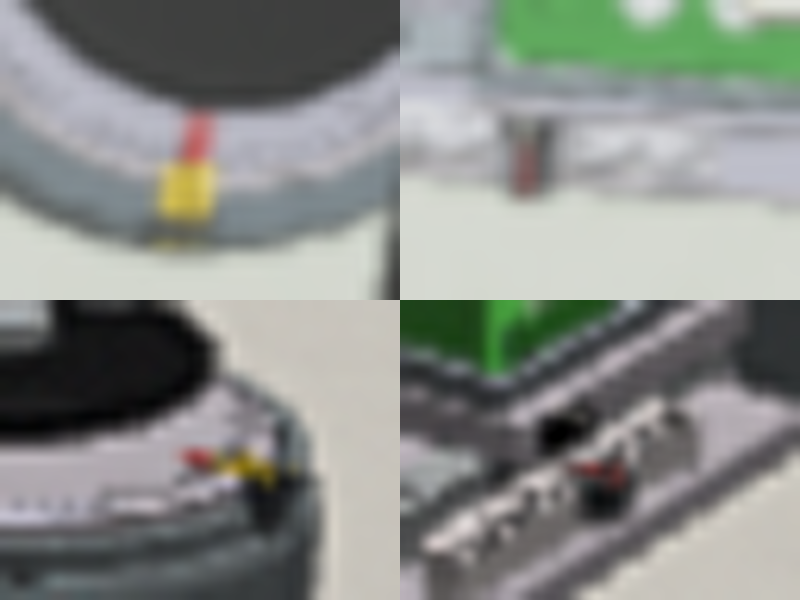

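Emit:
servo_tool([
  {"dp": [-0.0004,0.0001,0],"turn": [0,0,0],"grip": 230},
  {"dp": [-0.0004,0.0001,0],"turn": [0,0,0],"grip": 230},
  {"dp": [0,0,0],"turn": [0,0,0],"grip": 230},
  {"dp": [0,0,0],"turn": [0,0,0],"grip": 230},
  {"dp": [0,0,0],"turn": [0,0,0],"grip": 230},
])

```text
clock: 13.7
eef_pos: [518.5, -130.7, 87.7]
ee_rot: [3.075, -0.642, -0.0]
contact_force: [3.8, -0.2, -1.1]
grip_width: 15.5
grasp_force: 30.0
```

```bash
python3 look.py 8 2>/dev/null; python3 ang.py 8 375 210 385 218
```

```text
13.9 [ 518.51 -130.73   87.75] r 42.87 ang 255.15 [ 3.4  0.5 -1. ] Ft 3.2 Fr -1.4
red [(9, array([378.89, 215.67]))]
yel [378.45426642 219.77593616]
sred [(4, array([352.25, 198.25]))] syel [(9, array([355.89, 198.78]))]
[378.90940767 215.82926829] [378.45085995 219.77641278]
(529.5, -89.3) (np.float64(60.2), np.float64(173.62)) (np.float64(70.7), np.float64(173.45)) diff 0.17000000000001592
(528.5, -90.3) (np.float64(59.4), np.float64(172.55)) (np.float64(69.8), np.float64(172.54)) diff 0.010000000000019327
(530, -88.5) (np.float64(60.6), np.float64(174.42)) (np.float64(71.1), np.float64(174.13)) diff 0.28999999999999204
```

Emit:
servo_tool([
  {"dp": [0.0005,-0.0001,0],"turn": [0,0,0],"grip": 230},
  {"dp": [0.0005,-0.0001,0],"turn": [0,0,0],"grip": 230},
  {"dp": [0,0,0],"turn": [0,0,0],"grip": 230},
  {"dp": [0,0,0],"turn": [0,0,0],"grip": 230},
  {"dp": [0,0,0],"turn": [0,0,0],"grip": 230},
])

```text
clock: 14.55
eef_pos: [518.9, -130.9, 87.7]
ee_rot: [3.075, -0.642, -0.002]
contact_force: [0.2, 0.5, 0.3]
grip_width: 15.3
grasp_force: 30.0
```

```bash
python3 look.py 9 2>/dev/null; python3 ang.py 9 375 210 385 218
```

```text
14.75 [ 518.99 -130.9    87.66] r 42.91 ang 255.82 [0.7 0.8 0.8] Ft 0.4 Fr -1.0
red [(10, array([379.2, 215.7]))]
yel [378.46279988 219.7622229 ]
sred [(4, array([352.25, 198.25]))] syel [(9, array([355.89, 198.78]))]
[378.97444089 215.8370607 ] [378.46163216 219.76126675]
(529.5, -89.3) (np.float64(60.2), np.float64(173.78)) (np.float64(70.7), np.float64(173.46)) diff 0.3199999999999932
(528.5, -90.3) (np.float64(59.4), np.float64(172.71)) (np.float64(69.8), np.float64(172.56)) diff 0.15000000000000568
(530, -88.5) (np.float64(60.6), np.float64(174.58)) (np.float64(71.1), np.float64(174.15)) diff 0.4300000000000068
```

Emit:
servo_tool([
  {"dp": [0,0,0],"turn": [0,0,0],"grip": 190},
  {"dp": [0,0,0],"turn": [0,0,0],"grip": 190},
  {"dp": [0,0,0],"turn": [0,0,0],"grip": 190},
  {"dp": [0,0,0.005],"turn": [0,0,0],"grip": 190},
  {"dp": [0,0,0.02],"turn": [0,0,0],"grip": 190},
])

```text
clock: 15.4
eef_pos: [518.2, -130.7, 111.8]
ee_rot: [3.075, -0.642, -0.006]
contact_force: [-0.6, -0.1, -0.1]
grip_width: 22.3
grasp_force: 0.0
```

Emit:
servo_tool([
  {"dp": [0,0,0.02],"turn": [0,0,0],"grip": 190},
  {"dp": [0,0,0.03],"turn": [0,0,0],"grip": 190},
  {"dp": [-0.03,0,0],"turn": [0,0,0],"grip": 255},
  {"dp": [-0.04,0,0],"turn": [0,0,0],"grip": 255},
  {"dp": [-0.04,0,0],"turn": [0,0,0],"grip": 255},
])

```text
clock: 15.9
eef_pos: [408.7, -131.0, 163.4]
ee_rot: [3.075, -0.642, 0.003]
contact_force: [-0.6, -0.1, -0.1]
grip_width: 1.2
grasp_force: 0.0
```

```bash
python3 look.py 10 2>/dev/null; python3 ang.py 10 375 210 385 218; python3 - <<'E'
from h import *
t=cv2.imread("pics/t10.png");s=cv2.imread("pics/s10.png")
A=cv2.resize(t[190:238,300:396],(800,400),interpolation=2);
C=cv2.resize(s[186:210,337:369],(260,195),interpolation=2);D=cv2.resize(s[224:248,284:316],(260,195),interpolation=2);G=cv2.resize(t[192:216,272:304],(280,195),interpolation=2)
cv2.imwrite("pics/v10.png",np.vstack([A,np.hstack([C,D,G])]))
tt=t[:,:,::-1].copy()
print("red",[(int(a),c.round(2),b) for a,c,b in blobs(tt,(170,90,60),(8,255,255),(305,190,335,250))])
E
```

```text
16.1 [ 403.94 -130.87  163.1 ] r 132.26 ang 198.32 [-1.3 -0.2  0.3] Ft -0.2 Fr 1.3
red []
yel [nan nan]
sred [(4, array([352.25, 198.25]))] syel [(9, array([355.89, 198.78]))]
[nan nan] [nan nan]
(529.5, -89.3) (np.float64(nan), np.float64(nan)) (np.float64(nan), np.float64(nan)) diff nan
(528.5, -90.3) (np.float64(nan), np.float64(nan)) (np.float64(nan), np.float64(nan)) diff nan
(530, -88.5) (np.float64(nan), np.float64(nan)) (np.float64(nan), np.float64(nan)) diff nan
red [(132, array([318.3 , 215.77]), array([311, 203,  16,  28], dtype=int32))]h.py:22: RuntimeWarning: invalid value encountered in divide
  return np.array([(W*xx).sum(),(W*yy).sum()])/W.sum()
```

View pics/v10.png

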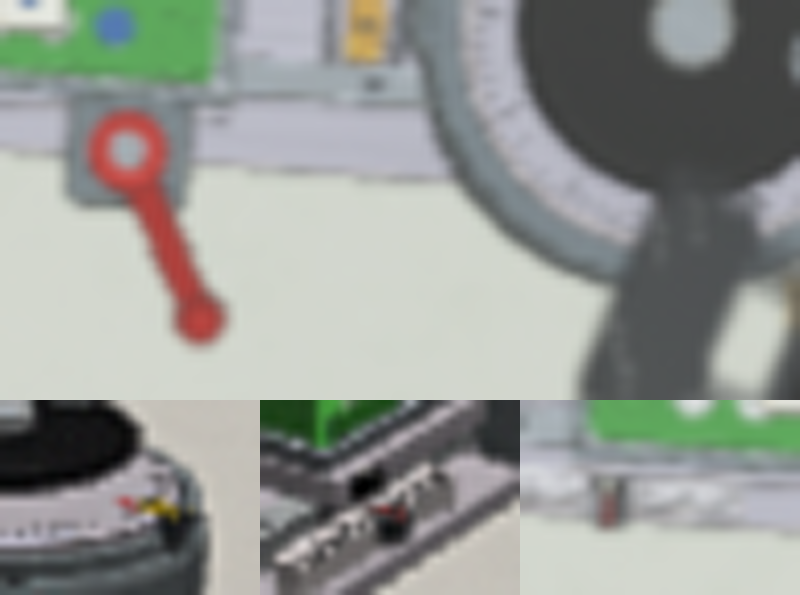

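```bash
python3 - <<'E'
from h import *
t=cv2.imread("pics/t10.png")[:,:,::-1].copy()
cz=at_z("top",(128/8.333-.5+300,150/8.333-.5+190),66);k=at_z("top",(200/8.333-.5+300,318/8.333-.5+190),68)
print(cz,k)
w=np.array([529.5,-89.3]);v=cz[:2]-w;yaw=np.arctan2(v[1],v[0])-np.arctan2(173,-51);print("len",np.hypot(*v),"yaw",yaw)
R=lambda a:np.array([[np.cos(a),-np.sin(a)],[np.sin(a),np.cos(a)]])
o=w-R(yaw)@[-15,-145];ca=o+R(yaw)@[-66,28];print("origin",o,"clamp",ca)
for q in ((-37,49),(-37,71),(37,49)):print("head",o+R(yaw)@q)
d=k[:2]-ca;th=np.arctan2(d[1],d[0])-yaw;print("lever r",np.hypot(*d),"theta",(np.pi+.5-th)%(2*np.pi))
for q in np.linspace(0,1,6):
  a=yaw+np.pi+.5-q; print(q,"world dir deg",np.degrees(a)%360,"pt48",ca+48*np.array([np.cos(a),np.sin(a)]),"cw tangent",np.array([np.sin(a),-np.cos(a)]))
E
```

```text
[491.98012712  86.11406502  66.        ] [438.81133421  63.75565665  68.        ]
len 179.38181364491984 yaw -0.07595921806207295
origin [555.46024544  54.14359748] clamp [491.77537084  87.07134788]
head [522.28535899 105.81009445]
head [523.95485526 127.74665713]
head [596.07197891 100.19451608]
lever r 57.86890904075814 theta 0.0093517722942984
0.0 world dir deg 204.2957471464705 pt48 [448.02654751  67.32190593] cw tangent [-0.41144671  0.91143382]
0.2 world dir deg 192.836591243854 pt48 [444.97500286  76.40712935] cw tangent [-0.22217122  0.97500767]
0.4 world dir deg 181.37743534123757 pt48 [443.78924119  85.9175015 ] cw tangent [-0.02403847  0.99971103]
0.6000000000000001 world dir deg 169.91827943862108 pt48 [444.51653508  95.47387388] cw tangent [0.17505262 0.98455908]
0.8 world dir deg 158.45912353600463 pt48 [447.12788962 104.69526405] cw tangent [0.36716492 0.93015586]
1.0 world dir deg 146.99996763338817 pt48 [451.51919834 113.21404431] cw tangent [0.54463951 0.83867026]
```

Emit:
servo_tool([
  {"dp": [0.009,0.032,0],"turn": [0,0,6],"grip": 255},
  {"dp": [0.009,0.032,0],"turn": [0,0,6],"grip": 255},
  {"dp": [0.008,0.032,0],"turn": [0,0,6],"grip": 255},
  {"dp": [0.008,0.032,-0.02],"turn": [0,0,6],"grip": 255},
  {"dp": [0.008,0.029,-0.02],"turn": [0,0,0],"grip": 255},
])

```text
clock: 16.75
eef_pos: [453.8, 28.4, 122.5]
ee_rot: [-3.14, -0.017, -0.005]
contact_force: [1.2, 0.5, 0.7]
grip_width: 0.6
grasp_force: 0.0
```

Emit:
servo_tool([
  {"dp": [0,0,-0.02],"turn": [0,0,0],"grip": 255},
  {"dp": [0,0,-0.02],"turn": [0,0,0],"grip": 255},
  {"dp": [0,0,-0.015],"turn": [0,0,0],"grip": 255},
  {"dp": [0,0,-0.013],"turn": [0,0,0],"grip": 255},
  {"dp": [0,0,0],"turn": [0,0,0],"grip": 255},
])

```text
clock: 17.25
eef_pos: [452.0, 26.6, 53.2]
ee_rot: [3.142, 0.012, -0.002]
contact_force: [-0.1, 0.6, -0.2]
grip_width: 0.5
grasp_force: 0.0
```

```bash
python3 look.py 11 2>/dev/null; python3 ang.py 11 375 210 385 218
```

```text
17.45 [452.27  26.36  54.71] r 139.08 ang 123.73 [-0.1 -0.3  0.3] Ft 0.3 Fr -0.2
red [(11, array([379.09, 215.36]))]
yel [379.42809917 219.6231405 ]
sred [(4, array([352.25, 198.25]))] syel [(4, array([349.25, 190.75])), (9, array([355.89, 198.78]))]
[378.94420601 215.35622318] [379.42715232 219.62913907]
(529.5, -89.3) (np.float64(59.0), np.float64(173.59)) (np.float64(70.1), np.float64(175.5)) diff -1.9099999999999966
(528.5, -90.3) (np.float64(58.1), np.float64(172.5)) (np.float64(69.2), np.float64(174.61)) diff -2.1100000000000136
(530, -88.5) (np.float64(59.4), np.float64(174.41)) (np.float64(70.5), np.float64(176.18)) diff -1.7700000000000102
```

Emit:
servo_tool([
  {"dp": [-0.004,0.003,0],"turn": [0,0,0],"grip": 255},
  {"dp": [-0.003,0.004,0],"turn": [0,0,0],"grip": 255},
  {"dp": [0,0.004,0],"turn": [0,0,0],"grip": 255},
  {"dp": [0,0.004,0],"turn": [0,0,0],"grip": 255},
  {"dp": [0,0.004,0],"turn": [0,0,0],"grip": 255},
])

```text
clock: 18.1
eef_pos: [443.2, 44.4, 54.7]
ee_rot: [3.14, 0.01, -0.004]
contact_force: [-3.4, -3.7, 0.6]
grip_width: 0.1
grasp_force: 2.2
```

Emit:
servo_tool([
  {"dp": [0,0.004,0],"turn": [0,0,0],"grip": 255},
  {"dp": [0,0.004,0],"turn": [0,0,0],"grip": 255},
  {"dp": [0,0.004,0],"turn": [0,0,0],"grip": 255},
  {"dp": [0,0.004,0],"turn": [0,0,0],"grip": 255},
  {"dp": [0,0.004,0],"turn": [0,0,0],"grip": 255},
])

```text
clock: 18.6
eef_pos: [444.3, 65.2, 54.7]
ee_rot: [3.141, 0.011, -0.001]
contact_force: [-2.3, -4.5, 0.6]
grip_width: 0.2
grasp_force: 1.5
```

Emit:
servo_tool([
  {"dp": [0,0.004,0],"turn": [0,0,0],"grip": 255},
  {"dp": [0,0.004,0],"turn": [0,0,0],"grip": 255},
  {"dp": [0,0.004,0],"turn": [0,0,0],"grip": 255},
  {"dp": [0,0.003,0],"turn": [0,0,0],"grip": 255},
  {"dp": [0,0.002,0],"turn": [0,0,0],"grip": 255},
])

```text
clock: 19.1
eef_pos: [445.7, 82.4, 54.8]
ee_rot: [-3.141, -0.01, -0.004]
contact_force: [1.3, -3.7, -1.6]
grip_width: 0.2
grasp_force: 1.7
```

Emit:
servo_tool([
  {"dp": [0,0.002,0],"turn": [0,0,0],"grip": 255},
  {"dp": [0,0.001,0],"turn": [0,0,0],"grip": 255},
  {"dp": [0,0.001,0],"turn": [0,0,0],"grip": 255},
  {"dp": [0,0,0],"turn": [0,0,0],"grip": 255},
  {"dp": [0,0,0],"turn": [0,0,0],"grip": 255},
])

```text
clock: 19.6
eef_pos: [444.6, 86.4, 54.8]
ee_rot: [-3.141, -0.012, -0.0]
contact_force: [-0.7, -2.7, -0.5]
grip_width: 0.5
grasp_force: 1.0
```

Emit:
servo_tool([
  {"dp": [0,0.0015,0],"turn": [0,0,0],"grip": 255},
  {"dp": [0,0.0015,0],"turn": [0,0,0],"grip": 255},
  {"dp": [0,0.001,0],"turn": [0,0,0],"grip": 255},
  {"dp": [0,0,0],"turn": [0,0,0],"grip": 255},
  {"dp": [0,0,0],"turn": [0,0,0],"grip": 255},
])

```text
clock: 20.1
eef_pos: [444.4, 90.3, 54.7]
ee_rot: [-3.141, -0.012, 0.0]
contact_force: [-0.2, -1.8, -0.5]
grip_width: 0.8
grasp_force: 1.1
```

Emit:
servo_tool([
  {"dp": [0,0.0015,0],"turn": [0,0,0],"grip": 255},
  {"dp": [0,0.0015,0],"turn": [0,0,0],"grip": 255},
  {"dp": [0,0.001,0],"turn": [0,0,0],"grip": 255},
  {"dp": [0,0,0],"turn": [0,0,0],"grip": 255},
  {"dp": [0,0,0],"turn": [0,0,0],"grip": 255},
])

```text
clock: 20.6
eef_pos: [444.3, 91.9, 54.7]
ee_rot: [3.139, 0.006, -0.001]
contact_force: [0.2, -7.5, 0.3]
grip_width: 0.6
grasp_force: 3.2
```

Emit:
servo_tool([
  {"dp": [0,0.001,0],"turn": [0,0,0],"grip": 255},
  {"dp": [0,0.001,0],"turn": [0,0,0],"grip": 255},
  {"dp": [0,0.001,0],"turn": [0,0,0],"grip": 255},
  {"dp": [0,0,0],"turn": [0,0,0],"grip": 255},
  {"dp": [0,0,0],"turn": [0,0,0],"grip": 255},
])

```text
clock: 21.1
eef_pos: [444.4, 92.4, 54.8]
ee_rot: [3.136, 0.001, -0.001]
contact_force: [1.2, -14.5, -0.0]
grip_width: 0.4
grasp_force: 5.3
```

Solid (14 N, no further travel). Back off, rise clear and check.

Emit:
servo_tool([
  {"dp": [0,-0.008,0],"turn": [0,0,0],"grip": 255},
  {"dp": [0,-0.02,0],"turn": [0,0,0],"grip": 255},
  {"dp": [-0.01,-0.02,0],"turn": [0,0,0],"grip": 255},
  {"dp": [-0.01,0,0.03],"turn": [0,0,0],"grip": 255},
  {"dp": [-0.01,0,0.04],"turn": [0,0,0],"grip": 255},
])

```text
clock: 21.6
eef_pos: [413.3, 49.6, 124.3]
ee_rot: [-3.141, -0.013, 0.006]
contact_force: [0.2, 0.2, 0.4]
grip_width: 0.5
grasp_force: 0.0
```

Emit:
servo_tool([
  {"dp": [0,-0.03,0.04],"turn": [0,0,0],"grip": 255},
  {"dp": [0,-0.045,0.02],"turn": [0,0,0],"grip": 255},
  {"dp": [0,-0.045,0],"turn": [0,0,0],"grip": 255},
  {"dp": [0,-0.045,0],"turn": [0,0,0],"grip": 255},
  {"dp": [0,-0.045,0],"turn": [0,0,0],"grip": 255},
])

```text
clock: 22.1
eef_pos: [415.3, -161.4, 185.2]
ee_rot: [-3.141, -0.016, -0.003]
contact_force: [2.0, 0.5, 0.2]
grip_width: 0.6
grasp_force: 0.0
```

Emit:
servo_tool([
  {"dp": [0,-0.045,0],"turn": [0,0,0],"grip": 255},
  {"dp": [0,-0.045,0],"turn": [0,0,0],"grip": 255},
  {"dp": [0,-0.045,0],"turn": [0,0,0],"grip": 255},
  {"dp": [0,-0.04,0],"turn": [0,0,0],"grip": 255},
  {"dp": [0,0,0],"turn": [0,0,0],"grip": 255},
])

```text
clock: 22.6
eef_pos: [414.3, -342.0, 184.9]
ee_rot: [3.137, -0.0, 0.004]
contact_force: [-0.4, 0.2, -0.1]
grip_width: 0.3
grasp_force: 0.0
```

```bash
python3 look.py 12 2>/dev/null; python3 ang.py 12 375 210 385 218; python3 - <<'E'
from h import *
t=cv2.imread("pics/t12.png");s=cv2.imread("pics/s12.png")
A=cv2.resize(t[180:228,300:396],(800,400),interpolation=2);
C=cv2.resize(s[186:210,337:369],(260,195),interpolation=2);D=cv2.resize(s[224:248,284:316],(260,195),interpolation=2);G=cv2.resize(t[192:216,272:304],(280,195),interpolation=2)
cv2.imwrite("pics/v12.png",np.vstack([A,np.hstack([C,D,G])]))
tt=t[:,:,::-1].copy()
b=max(blobs(tt,(170,90,60),(8,255,255),(295,190,335,250)),key=lambda q:q[0]);print(b)
k=at_z("top",cw(tt,(b[2][0]-1,b[2][1]+b[2][3]-6,b[2][0]+7,b[2][1]+b[2][3]+1),red),68);print(k)
d=k[:2]-[491.8,87.1];print("r",np.hypot(*d),"theta",(np.pi+.5-np.arctan2(d[1],d[0])-.076)%(2*np.pi))
E
```

```text
22.8 [ 414.97 -335.45  184.6 ] r 271.49 ang 245.05 [-0.1  0.7 -0.5] Ft -0.4 Fr -0.6
red [(10, array([379.2, 215.7]))]
yel [378.4687157  219.75375046]
sred [(3, array([352.67, 198.33]))] syel [(9, array([355.89, 198.78]))]
[378.96240602 215.81203008] [378.46852123 219.76573939]
(529.5, -89.3) (np.float64(60.2), np.float64(173.74)) (np.float64(70.7), np.float64(173.48)) diff 0.2600000000000193
(528.5, -90.3) (np.float64(59.3), np.float64(172.68)) (np.float64(69.8), np.float64(172.57)) diff 0.11000000000001364
(530, -88.5) (np.float64(60.6), np.float64(174.55)) (np.float64(71.1), np.float64(174.17)) diff 0.3800000000000239
(np.int32(129), array([310.2248062 , 215.03100775]), array([301, 203,  19,  26], dtype=int32))
[444.73287736 116.25652442  68.        ]
r 55.366207650782535 theta 0.9786105568373699
```

View pics/v12.png

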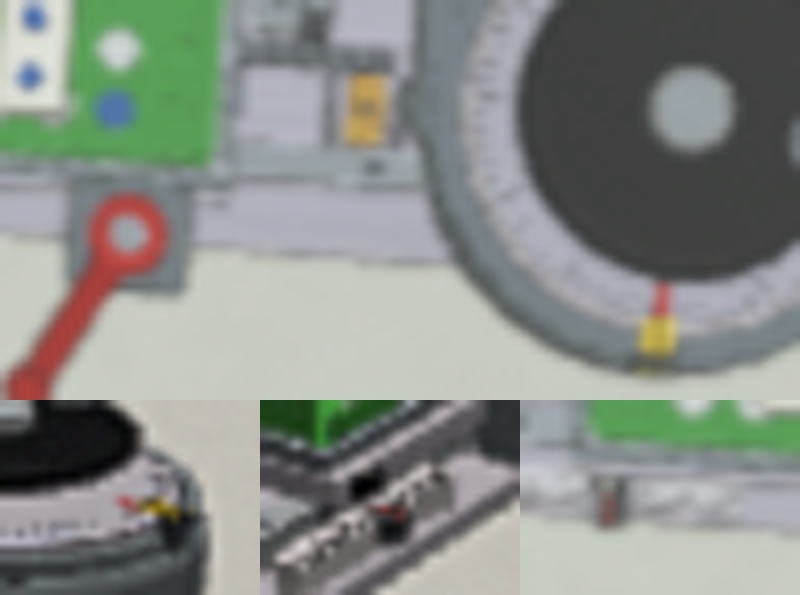

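The crop shows the red line at (379.0, 215.8) in line with the yellow index at (378.5, 219.8). The lever stands solid to the left (about 0.98), and the slide pointer is by the red cursor line. The gripper is clear of everything.

```bash
python3 -c "
from rig import order
print(order.close_job())"
```

```text
the job is handed in; nothing more can be done
None
```

The job is handed in: slide brought up on the stop at about 10 N, dial set clockwise to within about 0.3° of the index, clamp lever swung to solid (about 0.98 by camera), with the slide's pointer checked only by eye beside its red line.

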